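Lock the key organiser with its hidden-hole pin

TASK

Put the key organiser's locking pin back: take the thick-headed steel pin out of the bamboo rest, lower it through the long slot in the organiser's steel cover, and feel along the sprung plate underneath with light pressure until the tip drops into the hidden hole. Then let the pin go fully home, upright with its head flush on the cover, and release it. Never force it, and leave everything else on the console where it is.

Things in the scene. Friction and masses are not known exactly. Their poses are not given: they have to be found in the camera images.
- organiser: Fixed bamboo key organiser. Origin: on the console under the slot's middle; z up, y along the slot. Here is a hollow clamp block, 60 mm (x) by 188 mm (y), under a 4 mm steel cover, its top 70 mm above the console. A sprung plate with one hidden hole lies under the slot. More than 30 N from the pin damages the organiser.
- slot (a point): Middle of the slot in the cover, level with the cover's top (70 mm above the console). The slot is 68 mm long (organiser's y) and 10.5 mm wide (x) at its throat, long edges bevelled out to 16 mm at the top.
- plate_mid (a point): Point under the slot's middle on top of the black sprung plate, 18 mm below the cover's top. The plate, 6 mm thick, fills the slot's length and gives down by 8 mm: 2.4 N starts it, then 0.6 N per mm, then a hard stop; it does not move sideways. Free room below, to the console.
- plate_end (a point): Point on the plate's top 26 mm towards +y of plate_mid. The plate's one through hole, 9.5 mm diameter with a 0.5 mm chamfer, lies on the slot's middle line anywhere from 26 mm on the -y side to 26 mm on the +y side of plate_mid. Where is not measured and differs each time.
- board_top (a point): Middle of the top edge of the organiser's hook board, 126 mm above the console. Board: 18 mm thick (x), 165 mm long (y); its near end is 97 mm towards +y from the slot's middle; lip and hooks on its -x side.
- pin: Loose steel locking pin, about 80 g (55 to 110 g), standing upright in one of the rest's two holes: a plain round head, 24 mm diameter and 36 mm tall, over a round shank of 8 mm diameter and 45 mm long, whose last 3 mm taper to a flat tip 6.5 mm across. Origin: centre of the head's underside; z up along the head. In the rest its head's underside is 48 mm above the console.
- pin_tip (a point): Centre of the pin's tip, 45 mm below the head's underside.
- rest: Fixed bamboo block, 55 mm (x) by 150 mm (y) by 48 mm high, with two through holes 10 mm in diameter at y = -45 and +45 mm; the pin stands in one, the pen in the other, either way round. Origin: centre of its underside.
- pen: Bystander: black pen standing in the rest's other hole, its upper part 13 mm diameter and 38 mm above the rest. Origin: level with the rest's top.
- vase: Bystander: empty white ceramic vase, 96 mm at its widest, 170 mm tall. Origin: centre of its underside.
- coaster: Bystander: round wooden coaster, 100 mm diameter, 10 mm thick. Origin: centre of its underside.
- fob: Bystander: black plastic lock fob, 36 by 62 by 13 mm. Origin: centre of its underside.
- sunglasses: Bystander: folded metal-framed sunglasses, 34 by 136 by 36 mm high. Origin: centre of the underside.
- key: Bystander: flat brass key, 62 mm long, 4 mm thick. Origin: underside of its round bow.
Not all that is in view belongs to the job. What is shaped like the pin but blue is not meant.

How it is judged:
On the way, in this order (a step that is already met when the one before it is completed fails the run):
1. the pin is lifted clear of the rest (height (world z) of pin_tip above 0.055 m), for 0.1 s.
2. the pin's tip has gone through the hole in the sprung plate (30 mm or more below the cover's top) (z of pin_tip in the frame of organiser below 0.04 m and x of pin_tip in the frame of organiser between -0.012 and 0.012 m and y of pin_tip in the frame of organiser between -0.036 and 0.036 m).
At the end, for the whole second after the job is handed in: The pin stands in the slot through the hidden hole, head underside within 2.5 mm of the cover's top, within 6 mm of the slot's middle line and 32 mm of its middle, upright within 0.1 rad, at rest (under 20 mm/s) and released (z of pin in the frame of organiser between 0.066 and 0.0725 m and x of pin in the frame of organiser between -0.006 and 0.006 m and y of pin in the frame of organiser between -0.032 and 0.032 m and angle between pin's own z axis and vertical below 0.1 rad and linear speed of pin below 0.02 m/s); the robot touches nothing.
It fails at once if the pin presses on the organiser with more than 30 N (contact force between pin and organiser above 30 N).
It fails at once if a bystander (vase, coaster, fob, sunglasses, key or pen) is moved more than 30 mm or the vase tipped (distance of any of vase, coaster, fob, sunglasses, key, pen from where it was at the start of the episode above 0.03 m or angle between vase's own z axis and vertical above 0.3 rad).
It also fails if it takes over 64 s, if anything falls off the work surface, if the arm or the gripper's body presses on something with over 40 N, if the wrist force passes 120 N, or if a joint passes its speed limit or range.

ROBOT

A 6-joint arm with a two-finger parallel gripper is mounted at the origin on the work surface. World frame = base frame: x ahead of the robot, y to its left, z up, the work surface at z = 0. Lengths are in m, angles in rad, forces in N, time in s.
With the tool pointing down it reaches from about 0.425 to 0.95 m from the base axis. Payload 3.5 kg.
Tool frame: the origin (TCP) lies between the finger pads; the fingertips stand 22 mm ahead of it and the grasp point (between the pads) lies 3 mm ahead of it (ctrl.nose_length is the z of the fingertips in the tool frame, in m); z points along the fingers, y is the line along which they close (so a half turn about z gives the same grasp; the last joint's range is limited). The gripper opens to 85 mm and grips with 20 to 120 N. Pads are 22 mm wide; open, the fingers measure 114 mm over their backs; the gripper's body (76 mm by 85 mm) begins 54 mm behind the grasp point. The pads swing forward as they close: fully open they stand 13 mm farther back than shut.
Start: joints at [0.965, 0.286, 1.577, -0, 1.279, -0.15], TCP at [0.297, 0.606, 0.253] pointing down, gripper open.
Joint ranges: [-2.77, 2.77], [-0.9, 2.22], [0.21, 2.48], [-1.53, 4.67], [0.24, 2.81], [-2.84, 2.84]. Speed limits (rad/s): [2.79, 2.79, 3.14, 3.14, 3.14, 3.14].

INTERFACE

Orientations are given as a unit quaternion [x, y, z, w].
In Python, from plant import ctrl gives the robot as it stands. The module is installed in compiled form; this text tells all that it offers.
- The arm moves only by the tool send_rows, never from a script. Its argument "rows" is text: rows parted by semicolons, each of 7 numbers parted by spaces: the turn, a rotation vector about the tool's x, y, z in degrees, then the shift along the tool's x, y, z in mm, then the opening, from -1 (shut) to 1 (fully open). A call has 1 to 8 rows; each row is the pose to reach, as a shift and turn from the pose commanded when the call began, along the tool's axes at that moment; what a row does not reach only later rows make up. A row lasts 1/8 s, in which the tool goes at most 62.5 mm and 10.7 degrees, less where a joint would pass 70% of its speed; a pose out of reach is approached as far as the arm can. A call with a gripper value outside its range is refused whole. The fingers move at their own pace and stop on an object; "grip_force" is the grip in N (left out, the last holds). Time passes only in rows, so rows that repeat a pose let the fingers close. It gives the time, the measured TCP pose, the force, the opening and the grip force at its end, in the units of the state.
- ctrl.get_state(): the state, without advancing time (a new reading comes with each control period).
- ctrl.read_camera(name): name is "scene" or "top" or "wrist"; returns a dict with "color" (420x560x3 uint8, red, green, blue), "fx", "fy", "cx", "cy" (pixels), "D" ([k1, k2, p1, p2, k3] as OpenCV has them; the pictures are not rectified), "extrinsics" (4x4, takes a point from world to camera coordinates). Camera axes: x right, y down, z forward; pixel columns grow to the right and rows downward; lengths in m; the calibration is good to about 2 mm. A picture is of the moment at which its call begins. There is no depth.
- ctrl.sign_off(): hands the job in; it is judged then, once.
Trained networks look in a picture, given as the dict that the camera call returned (one of the last four; its "shot" number tells which), for a name from the list of things; names that differ only in an ending like _2 or _b are one class to them, and where a whole thing is asked for, a point or a joint stands for the part that bears it (a point fixed in the world has none). Each returns a list of dicts, best first, with "p" (0 to 1); they miss things now and then, are a little off and sometimes report something else, mostly with a low value. They report only what shows in the picture. A call takes as long as a camera call. They do not tell look-alikes from the thing itself.
- ctrl.look_for(picture, target): "position" ([x, y, z] in m, in the coordinates of the camera as it stood for that picture, good to about 4 mm: the middle of the surface that is visible of it).
The state is a dict: "time": time; "qpos": joint angles; "dq": joint speeds; "joint_efforts": joint torques, N m; "eef_pos": TCP position; "tcp_rot": TCP orientation; "contact_force": force on the tool from outside, world axes, zero at the start; "wrist_torque": the same for the moment, N m; "opening": opening from 0.0 (shut) to 1.0 (fully open); "finger_force": force on a finger pad.
Only numpy, scipy, OpenCV 4.12 (cv2) and the standard library are available. Lean on these libraries where they do the work, as an engineer would, in place of code of your own. Each camera call takes 0.05 s, during which the arm holds its last target. There are 200 camera calls.

## Working session

There is one attempt and no reset: what is moved stays moved. The work goes in short steps, Python scripts to look and compute and a tool call to move; the robot and the scene stay as the last step left them, time stands still between calls to the robot, and variables do not carry over. Pictures are saved under pics/ and viewed, at most 10 in all, crops included, and the job is handed in when it is done.

Besides the shell and the picture viewer there is one more tool, called after "Emit:" as name(argument=value, ...), one argument or row to a line, values as JSON. send_rows: Moves the arm, as the interface text tells. Its arguments: {"type":"object","properties":{"rows":{"type":"string"},"grip_force":{"type":"number"}},"required":["rows"]}

```bash
mkdir -p pics; cat > h.py <<'E'
import numpy as np, cv2
from plant import ctrl
from scipy.spatial.transform import Rotation as R
def shot(name,save=None):
    p=ctrl.read_camera(name)
    if save: cv2.imwrite(f'pics/{save}.png',cv2.cvtColor(p['color'],cv2.COLOR_RGB2BGR))
    return p
def w(p,c):
    return (np.linalg.inv(p['extrinsics'])@np.r_[c,1])[:3]
def K(p): return np.array([[p['fx'],0,p['cx']],[0,p['fy'],p['cy']],[0,0,1.]])
def proj(p,X):
    E=p['extrinsics'];return cv2.projectPoints(np.float64(X).reshape(-1,3),cv2.Rodrigues(E[:3,:3])[0],E[:3,3],K(p),np.float64(p['D']))[0].reshape(-1,2)
def onplane(p,uv,z):
    n=cv2.undistortPoints(np.float64(uv).reshape(-1,1,2),K(p),np.float64(p['D'])).reshape(-1,2)
    E=p['extrinsics'];C=-E[:3,:3].T@E[:3,3];d=np.c_[n,np.ones(len(n))]@E[:3,:3]
    return C+d*((z-C[2])/d[:,2])[:,None]
E
python3 - <<'E'
from h import *
np.set_printoptions(precision=4,suppress=True)
s=ctrl.get_state();print(s['time'],s['eef_pos'],s['tcp_rot'],s['contact_force'],ctrl.nose_length)
for n in ['scene','top']:
    p=shot(n,n)
    for t in ['organiser','slot','pin','rest','pen','board_top','vase','plate_end','plate_mid']:
        for d in ctrl.look_for(p,t)[:3]:
            X=w(p,np.array(d['position'])); print(n,t,round(d['p'],2),X,proj(p,X)[0].round())
E
```

```text
0.0 [0.2968 0.6056 0.2519] [ 0.2259  0.9741 -0.0011 -0.0004] [ 0.2545 -0.731   0.4336] 0.022
scene organiser 0.71 [0.5514 0.0791 0.0655] [287. 200.]
scene slot 0.95 [0.5564 0.0749 0.0687] [288. 200.]
scene slot 0.47 [ 0.4858 -0.1069  0.0047] [227. 252.]
scene pin 0.84 [ 0.3754 -0.2902  0.0698] [132. 263.]
scene pin 0.62 [ 0.5625 -0.1963  0.0729] [230. 264.]
scene pin 0.51 [ 0.3906 -0.2245  0.0675] [159. 248.]
scene rest 0.72 [ 0.4929 -0.2655  0.0454] [184. 283.]
scene board_top 0.59 [0.7561 0.1166 0.0295] [366. 225.]
scene board_top 0.56 [0.5532 0.0789 0.0723] [288. 198.]
scene vase 0.89 [ 0.6772 -0.3487  0.106 ] [232. 328.]
scene plate_end 0.93 [0.5583 0.0756 0.0657] [289. 201.]
scene plate_mid 0.63 [0.5488 0.0817 0.0655] [287. 199.]
top organiser 0.71 [0.528  0.1389 0.0711] [216. 227.]
top slot 0.71 [0.5286 0.1387 0.0731] [216. 227.]
top pin 0.6 [ 0.3899 -0.2218  0.0833] [377. 288.]
top pin 0.49 [ 0.5559 -0.1849  0.0809] [359. 214.]
top pin 0.4 [ 0.4113 -0.1212  0.0781] [332. 278.]
top rest 0.59 [ 0.4715 -0.2371  0.0513] [380. 251.]
top rest 0.17 [0.755  0.1263 0.0267] [225. 136.]
top board_top 0.64 [0.5277 0.1386 0.0715] [216. 227.]
top vase 0.86 [ 0.6546 -0.3067  0.1074] [413. 169.]
top vase 0.62 [ 0.4794 -0.1024  0.0017] [320. 249.]
top plate_end 0.68 [0.53   0.1384 0.0732] [216. 226.]
top plate_mid 0.93 [0.5292 0.1372 0.075 ] [217. 226.]
```

View pics/top.png

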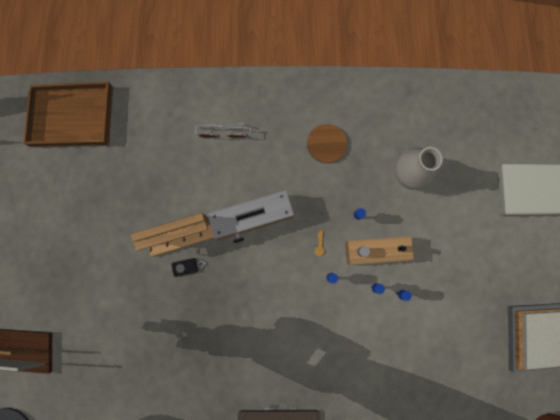

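View pics/scene.png

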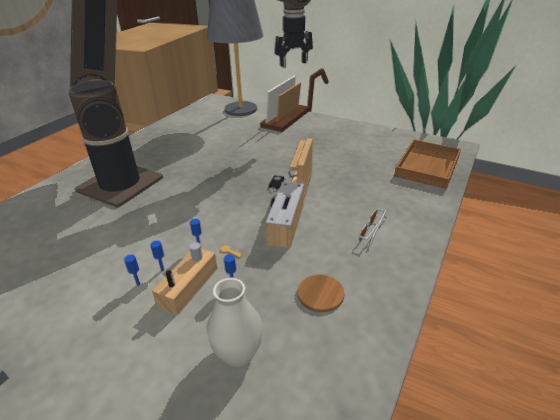

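Top picture: the rest is at (380,250) with a steel-grey head at (364,252) and the pen at (403,249). The blue look-alikes are at (360,214), (332,278), (378,288) and (405,295). The slot is at (250,214). The grey head in the rest fits the description; the blue ones don't. Enlarged crop to confirm.

```bash
python3 - <<'E'
from h import *
im=cv2.imread('pics/top.png')
a=cv2.resize(im[225:275,335:425],None,fx=8,fy=6.0,interpolation=cv2.INTER_CUBIC)
a=cv2.resize(im[230:270,340:420],(800,300),interpolation=cv2.INTER_CUBIC)  # x10 , y7.5
b=cv2.resize(im[190:240,200:300],(800,300),interpolation=cv2.INTER_CUBIC)  # x8, y6
cv2.imwrite('pics/crop.png',np.vstack([a,b]))
E
```

```text
(no output)
```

View pics/crop.png

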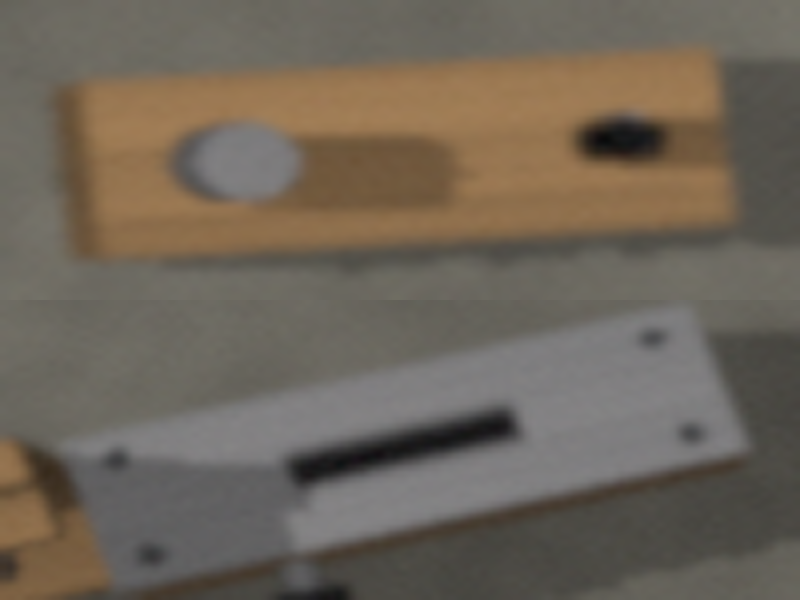

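The crop confirms it: a plain steel head at about (364.5,251.3) in the top picture, the pen at (402,248), and the slot running from (236,218) to (265,210).

```bash
python3 - <<'E'
from h import *
np.set_printoptions(precision=4,suppress=True)
p=shot('top')
pin=onplane(p,[[364.5,251.3]],.084)[0];print('pin',pin,'pen',onplane(p,[[402.2,248.3]],.086))
sl=onplane(p,[[236.3,218.3],[264.75,210]],.07);print('slot',sl,sl.mean(0),np.linalg.norm(sl[0]-sl[1]))
d=sl[0]-sl[1];print('slot +y yaw',np.degrees(np.arctan2(d[1],d[0])))
# rest corners top from crop
c=onplane(p,[[340+80/10,230+80/7.5],[340+715/10,230+50/7.5],[340+735/10,230+225/7.5],[340+97/10,230+260/7.5]],.048);print(c)
q=shot('scene');print('scene proj pin,slot',proj(q,[pin,sl.mean(0)]))
s=ctrl.get_state();M=R.from_quat(s['tcp_rot']);print(M.as_matrix())
T=pin+[0,0,0];T[2]=.20
print('shift tool to above pin',M.inv().apply(T-s['eef_pos'])*1000)
E
```

```text
pin [ 0.4708 -0.1953  0.084 ] pen [[ 0.4765 -0.281   0.086 ]]
slot [[0.5478 0.0932 0.07  ]
 [0.5666 0.0283 0.07  ]] [0.5572 0.0608 0.07  ] 0.06761813793475362
slot +y yaw 106.15607435136073
[[ 0.4966 -0.1642  0.048 ]
 [ 0.5044 -0.3149  0.048 ]
 [ 0.4498 -0.3177  0.048 ]
 [ 0.4411 -0.167   0.048 ]]
scene proj pin,slot [[194.5118 246.1022]
 [285.8831 202.2237]]
[[-0.8979  0.4402  0.    ]
 [ 0.4402  0.8979 -0.    ]
 [-0.      0.     -1.    ]]
shift tool to above pin [-508.7433 -643.0781   53.3189]
```

Emit:
send_rows(
  rows="0 0 -10 -48 -40 0 0.3;0 0 -20 -96 -80 0 0.3;0 0 -29 -144 -120 0 0.3;0 0 -29 -192 -160 0 0.3;0 0 -29 -240 -200 0 0.3;0 0 -29 -288 -240 0 0.3;0 0 -29 -336 -280 0 0.3;0 0 -29 -383 -320 0 0.3",
  grip_force=60,
)

```text
time: 2.1
eef_pos: [0.5007, 0.1482, 0.2538]
tcp_rot: [-0.025, 1.0, 0.0, 0.001]
contact_force: [1.0, 0.5, -0.8]
opening: 0.65
finger_force: 0.0
```

```bash
cat >> h.py <<'E'
np.set_printoptions(precision=4,suppress=True)
def go(X,yaw=None):
    s=ctrl.get_state();M=R.from_quat(s['tcp_rot']);y=M.as_matrix()[:,1]
    cur=np.degrees(np.arctan2(y[1],y[0]))
    print('t',s['time'],'eef',s['eef_pos'],'yaw',cur,'F',s['contact_force'],'open',s['opening'],'ff',s['finger_force'])
    print('tilt',np.degrees(np.arccos(-M.as_matrix()[2,2])),'shift',M.inv().apply(np.array(X)-s['eef_pos'])*1000,'turn z',None if yaw is None else -(yaw-cur))
E
python3 -c "
from h import *
go([.471,-.195,.2],93)"
```

```text
t 2.1 eef [0.5007 0.1482 0.2538] yaw 92.88256449122302 F [ 0.9552  0.517  -0.8278] open 0.6496858644033551 ff 0.0
tilt 0.07319460296377903 shift [  47.0277 -341.307    53.6899] turn z -0.11743550877697828
```

```bash
python3 - <<'E'
from h import *
p=shot('wrist','w1')
print(proj(p,[[.5572,.0608,.07],[.5478,.0932,.07],[.5666,.0283,.07]]))
E
```

```text
[[201.1292 243.3226]
 [231.5819 236.4905]
 [171.0453 250.0425]]
```

Emit:
send_rows(
  rows="0 0 0 6 -45 7 0.3;0 0 0 12 -90 14 0.3;0 0 0 20 -145 21 0.3;0 0 0 28 -200 30 0.3;0 0 0 36 -260 40 0.3;0 0 0 44 -315 50 0.3;0 0 0 47 -341 54 0.3;0 0 0 47 -341 54 0.3",
)

```text
time: 3.15
eef_pos: [0.47, -0.1941, 0.1991]
tcp_rot: [-0.024, 1.0, 0.0, -0.0]
contact_force: [-0.4, -0.1, -0.2]
opening: 0.652
finger_force: 0.0
```

```bash
python3 - <<'E'
from h import *
p=shot('wrist','w2')
print(proj(p,[[.4708,-.1953,.084],[.4765,-.281,.086]]))
for d in ctrl.look_for(p,'pin')[:3]: print(d['p'],w(p,d['position']))
a=cv2.imread('pics/w1.png');b=cv2.imread('pics/w2.png')
cv2.imwrite('pics/w12.png',cv2.resize(np.hstack([a,b]),(800,300),interpolation=cv2.INTER_AREA))
go([.471,-.195,.074],93)
E
```

```text
[[284.1089 215.7899]
 [176.5949 218.4856]]
0.93 [ 0.5463 -0.1923  0.0752]
0.83 [ 0.4638 -0.1891  0.0864]
0.56 [ 0.4049 -0.1219  0.0788]
t 3.25 eef [ 0.4704 -0.1923  0.1994] yaw 92.86623838582032 F [-0.0382 -0.3891 -0.5568] open 0.651071881724504 ff 0.0
tilt 0.03196966074727442 shift [ -0.4855  -2.8237 125.3762] turn z -0.1337616141796758
```

View pics/w12.png

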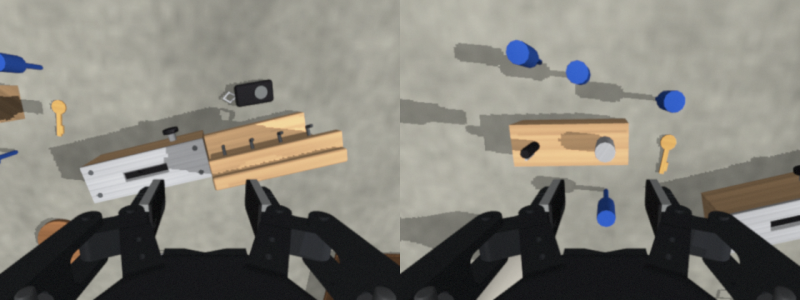

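w1 (left): the slot centre is near (206,239) at full resolution. w2 (right): the steel head is near (286,209), the pen near (186,210), and the blue look-alikes are outside the finger room. The head sits a few px off the prediction, so I'll measure it more closely.

```bash
python3 - <<'E'
from h import *
a=cv2.imread('pics/w2.png')[180:240,256:316];b=cv2.imread('pics/w1.png')[215:265,160:260]
c=cv2.imread('pics/scene.png')[232:272,170:220]
a=cv2.resize(a,(300,300),interpolation=cv2.INTER_CUBIC)
c=cv2.resize(c,(375,300),interpolation=cv2.INTER_CUBIC)
b=cv2.resize(b,(600,300),interpolation=cv2.INTER_CUBIC)
t=np.zeros((600,680,3),np.uint8);t[:300,:300]=a;t[:300,300:675]=c;t[300:,:600]=b
for k in range(0,300,50): cv2.putText(t,str(k),(0,k+8),0,.35,(0,0,255));cv2.line(t,(0,k),(6,k),(0,0,255))
cv2.imwrite('pics/c2.png',t)
E
```

```text
(no output)
```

View pics/c2.png

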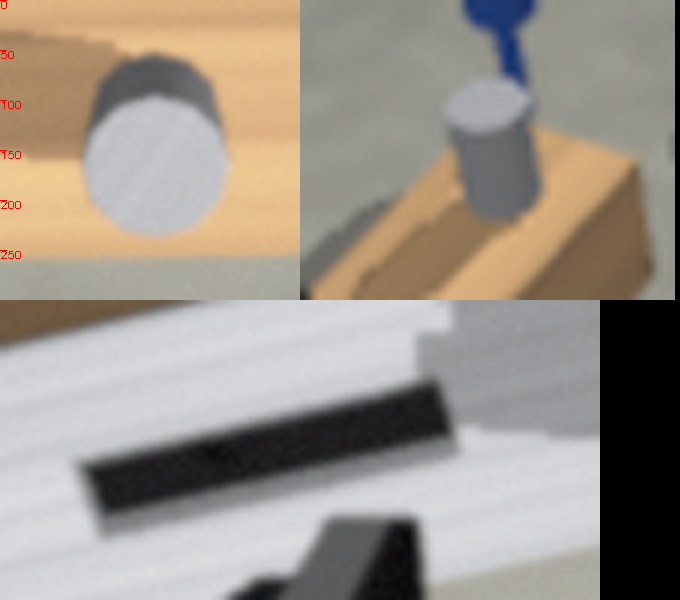

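```bash
cat >> h.py <<'E'
E
python3 - <<'E'
from h import *
p=shot('wrist','w3')
pw=onplane(p,[[287,213.2]],.084)[0]
print('pin wrist',pw)
# pose of w1 taken at eef (.5007,.1482,.2538): rebuild extrinsics via hand-eye from current
s=ctrl.get_state()
def T(pos,q):
    m=np.eye(4);m[:3,:3]=R.from_quat(q).as_matrix();m[:3,3]=pos;return m
H=p['extrinsics']@T(s['eef_pos'],s['tcp_rot']) # cam<-tool
np.save('H.npy',H)
E1=H@np.linalg.inv(T([.5007,.1482,.2538],[-.0251,.9997,.0,.0006]))
p1=dict(p);p1['extrinsics']=E1
print(proj(p1,[[.5572,.0608,.07]]),'want 201.13 243.32')
f=lambda x,y:[160+x/6,215+(y-300)/6]
c=onplane(p1,[f(80,465),f(437,380),f(457,450),f(103,535)],.07);print(c,c.mean(0))
pd=[.4708,-.1953];print('disp top',np.array([.5572,.0608])-pd,'disp wrist',c.mean(0)[:2]-pw[:2])
go([pw[0]/2+.4708/2,pw[1]/2-.1953/2,.074],93)
E
```

```text
pin wrist [ 0.469  -0.1912  0.084 ]
[[201.5919 243.6651]] want 201.13 243.32
[[0.5574 0.0307 0.07  ]
 [0.5383 0.094  0.07  ]
 [0.5512 0.0976 0.07  ]
 [0.5707 0.0342 0.07  ]] [0.5544 0.0641 0.07  ]
disp top [0.0864 0.2561] disp wrist [0.0853 0.2554]
t 3.3 eef [ 0.4705 -0.1919  0.1995] yaw 92.92588561644806 F [ 0.0564  0.3101 -0.0323] open 0.6509036304337006 ff 0.0
tilt 0.022624544129243838 shift [  0.7123  -1.4091 125.5132] turn z -0.07411438355194377
```

Emit:
send_rows(
  rows="0 0 0 0 -1.5 30 0.3;0 0 0 0.5 -1.5 60 0.3;0 0 0 0.5 -1.5 85 0.3;0 0 0 0.5 -1.5 105 0.3;0 0 0 0.5 -1.5 118 0.3;0 0 0 0.5 -1.5 125 0.3;0 0 0 0.5 -1.5 125 0.3",
)

```text
time: 4.18
eef_pos: [0.4701, -0.194, 0.0744]
tcp_rot: [-0.025, 1.0, 0.0, -0.0]
contact_force: [-0.8, -0.1, 0.2]
opening: 0.65
finger_force: 0.0
```

Emit:
send_rows(
  rows="0 0 0 0 0 0 -0.3;0 0 0 0 0 0 -0.6;0 0 0 0 0 0 -1;0 0 0 0 0 0 -1;0 0 0 0 0 0 -1",
  grip_force=40,
)

```text
time: 4.8
eef_pos: [0.4706, -0.1948, 0.0753]
tcp_rot: [-0.025, 1.0, -0.001, 0.001]
contact_force: [-0.1, -0.5, 6.0]
opening: 0.268
finger_force: 39.3
```

Emit:
send_rows(
  rows="0 0 0 0 0 -5 -1;0 0 0 0 0 -15 -1;0 0 0 0 0 -35 -1;0 0 0 0 0 -60 -1;0 0 0 0 0 -90 -1;0 0 0 0 0 -110 -1;0 0 0 0 0 -110 -1",
  grip_force=60,
)

```text
time: 5.68
eef_pos: [0.4706, -0.1948, 0.1863]
tcp_rot: [-0.025, 1.0, -0.001, 0.001]
contact_force: [0.8, -0.3, -0.9]
opening: 0.264
finger_force: 58.9
```

```bash
python3 - <<'E'
from h import *
p=shot('wrist','w4')
go([.47+.0858,-.194+.2558,.185],106.6)
s=ctrl.get_state()
# expected head outline: top centre at eef, +7..10 mm above tcp
M=R.from_quat(s['tcp_rot'])
for dz in (.084-.0753,): print(proj(p,[s['eef_pos']+np.r_[0,0,dz]]))
E
```

```text
t 5.725 eef [ 0.4699 -0.1943  0.1847] yaw 92.88802510762984 F [-0.6342 -0.6413 -0.4152] open 0.26457238864214594 ff 58.930310010910034
tilt 0.04424490146272864 shift [-98.6984 251.4065  -0.3872] turn z -13.71197489237015
[[286.3067 295.711 ]]
```

View pics/w4.png

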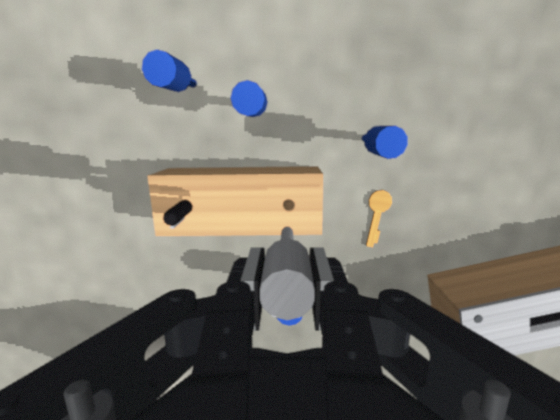

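The pin is held upright, head top near (288,293) and tip near (287,232); the empty rest hole is at (288,205). I'll go above the slot, and check whether w1 shows any hint of the hole.

Emit:
send_rows(
  rows="0 0 -7 -15 40 0 -1;0 0 -13.7 -35 90 0 -1;0 0 -13.7 -55 140 0 -1;0 0 -13.7 -72 185 0 -1;0 0 -13.7 -90 218 0 -1;0 0 -13.7 -103 230 0 -1;0 0 -13.7 -105 231 0 -1;0 0 -13.7 -105 231 0 -1",
)

```text
time: 6.72
eef_pos: [0.5628, 0.0408, 0.1836]
tcp_rot: [-0.144, 0.99, -0.0, -0.001]
contact_force: [-0.3, 0.2, -0.6]
opening: 0.263
finger_force: 59.0
```

```bash
python3 - <<'E'
from h import *
p=shot('wrist','w5');go([.5632,.0373,.185],106.6)
b=cv2.imread('pics/w1.png')[215:265,160:260];b=np.uint8(np.clip(b.astype(float)*4,0,255))
b=cv2.resize(b,(600,300),interpolation=cv2.INTER_CUBIC)
c=cv2.imread('pics/w5.png')[170:320,150:400];c=cv2.resize(c,(600,300),interpolation=cv2.INTER_CUBIC);
c=cv2.resize(cv2.imread('pics/w5.png')[170:320,180:400],(440,300),interpolation=cv2.INTER_CUBIC)
t=np.zeros((600,600,3),np.uint8);t[:300]=b;t[300:,:440]=c
cv2.imwrite('pics/c5.png',t)
s=ctrl.get_state();e=s['eef_pos']
print('proj tip',proj(p,[e+[0,0,-.0723]]),'slot(wrist c)',proj(p,[[.5544,.0641,.07]]))
E
```

```text
t 6.775 eef [0.5627 0.0406 0.1838] yaw 106.5089910075604 F [ 0.2598  0.129  -0.5726] open 0.26174426334279005 ff 59.045716524124146
tilt 0.0713819003578183 shift [ 0.4867 -3.3085 -1.1773] turn z -0.09100899243959759
proj tip [[284.9879 232.7401]] slot(wrist c) [[316.457  213.6482]]
```

View pics/c5.png

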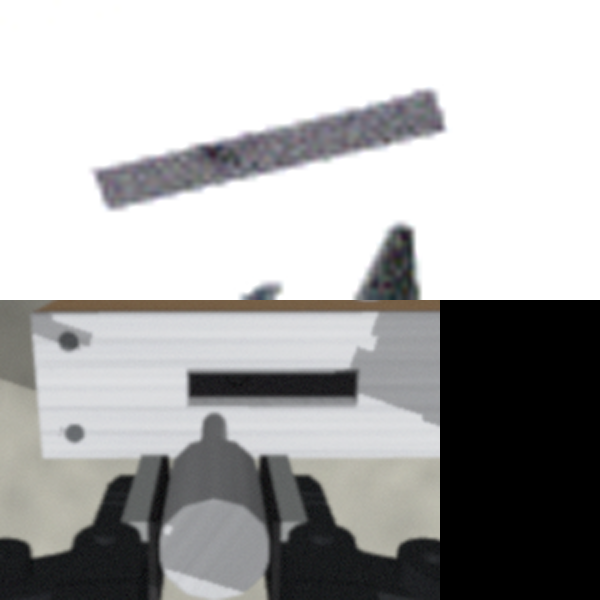

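Enhanced w1 shows a faint darker spot in the slot at crop (215,155), i.e. full-res (195.8,240.8), which is a possible hole. In w5 the tip is at about (287,231) and the slot centre at (316.5,213.7).

```bash
python3 - <<'E'
from h import *
p=shot('wrist','w6');s=ctrl.get_state();e=s['eef_pos'];M=R.from_quat(s['tcp_rot'])
H=np.load('H.npy')
def T(pos,q):
    m=np.eye(4);m[:3,:3]=R.from_quat(q).as_matrix();m[:3,3]=pos;return m
p1=dict(p);p1['extrinsics']=H@np.linalg.inv(T([.5007,.1482,.2538],[-.0251,.9997,.0,.0006]))
slot=np.array([.5544,.0641,.07]);u=np.array([np.cos(np.radians(106.7)),np.sin(np.radians(106.7)),0]);v=np.array([u[1],-u[0],0])
tip=onplane(p,[[287.1,231]],e[2]-.0723)[0]
print('eef',e,'tip',tip,'tip rel slot y,x mm',(tip-slot)@u*1000,(tip-slot)@v*1000,' eef rel',(e-slot)@u*1000,(e-slot)@v*1000)
h=onplane(p1,[[195.8,240.8]],.052)[0];print('w1 spot',h,(h-slot)@u*1000,(h-slot)@v*1000)
# darkness profile along slot, plate plane, from w1 and w5/6
for im,q in((cv2.imread('pics/w1.png'),p1),(cv2.imread('pics/w5.png'),p),(cv2.imread('pics/w6.png'),p)):
    g=cv2.GaussianBlur(im.astype(np.float32).sum(2),(0,0),.8)
    for dx in (-3,0,3):
        ys=np.arange(-32,33,2);X=np.array([slot+u*y/1000+v*dx/1000-[0,0,.018] for y in ys]);uv=proj(q,X).astype(np.float32)
        print(dx,cv2.remap(g,uv[None,:,0],uv[None,:,1],1)[0].round().astype(int).tolist())
E
```

```text
eef [0.5628 0.0406 0.184 ] tip [0.5611 0.0415 0.1117] tip rel slot y,x mm -23.616815222445222 -0.0639371225933643  eef rel -24.948480577997557 1.2644580010117596
w1 spot [0.5615 0.0494 0.052 ] -16.129458493394118 2.589661072458764
-3 [450, 454, 452, 455, 458, 457, 460, 452, 453, 461, 456, 461, 455, 460, 464, 463, 471, 463, 468, 472, 466, 467, 465, 471, 474, 467, 460, 437, 404, 356, 377, 442, 458]
0 [139, 141, 138, 148, 146, 141, 134, 114, 121, 135, 139, 137, 134, 144, 148, 147, 154, 144, 147, 147, 145, 145, 142, 147, 147, 139, 134, 128, 125, 133, 266, 419, 462]
3 [92, 91, 90, 93, 92, 89, 85, 73, 63, 67, 77, 85, 87, 91, 91, 89, 91, 89, 91, 92, 89, 92, 90, 89, 87, 88, 86, 90, 89, 109, 250, 416, 461]
-3 [481, 480, 485, 487, 486, 486, 487, 489, 489, 490, 491, 496, 495, 495, 496, 500, 501, 503, 501, 500, 507, 505, 499, 494, 498, 499, 499, 496, 496, 496, 469, 451, 421]
0 [115, 112, 117, 116, 114, 112, 113, 107, 114, 115, 113, 107, 113, 118, 120, 125, 122, 117, 117, 117, 126, 119, 120, 118, 118, 121, 121, 124, 120, 123, 107, 99, 98]
3 [90, 86, 86, 85, 88, 83, 83, 76, 69, 75, 71, 77, 82, 87, 85, 81, 79, 82, 88, 85, 85, 86, 84, 82, 84, 81, 82, 84, 83, 83, 84, 83, 82]
-3 [482, 480, 485, 487, 486, 486, 487, 489, 490, 491, 492, 497, 496, 495, 495, 499, 501, 501, 496, 490, 494, 494, 494, 491, 491, 476, 472, 474, 474, 476, 461, 453, 420]
0 [114, 110, 115, 116, 116, 113, 112, 106, 119, 116, 111, 110, 116, 119, 120, 124, 121, 119, 118, 119, 120, 120, 121, 122, 126, 116, 111, 109, 111, 114, 108, 105, 99]
3 [89, 88, 87, 88, 88, 90, 87, 75, 73, 75, 68, 73, 83, 82, 85, 87, 87, 80, 83, 84, 82, 84, 86, 83, 83, 84, 85, 85, 83, 83, 81, 87, 81]
```

The hole shows as a dark spot in both views at y ≈ -15 mm (±2) along the slot. The tip is at y = -23.6 and centred across the slot. I'll enter at y ≈ -20, then feel forward.

Emit:
send_rows(
  rows="0 0 0 0 2 12 -1;0 0 0 0 3.5 24 -1;0 0 0 0 3.5 34 -1;0 0 0 0 3.5 40 -1;0 0 0 0 3.5 43 -1;0 0 0 0 3.5 46 -1;0 0 0 0 3.5 49 -1;0 0 0 0 3.5 51 -1",
)

```text
time: 7.82
eef_pos: [0.5622, 0.045, 0.1333]
tcp_rot: [-0.144, 0.99, -0.0, 0.0]
contact_force: [-0.7, -0.3, -0.3]
opening: 0.263
finger_force: 59.1
```

Emit:
send_rows(
  rows="0 0 0 0 0 3 -1;0 0 0 0 0 6 -1;0 0 0 0 0 8 -1;0 0 0 0 0 9 -1;0 0 0 0 0 10 -1;0 0 0 0 0 11 -1;0 0 0 0 0 11 -1",
)

```text
time: 8.7
eef_pos: [0.5623, 0.0451, 0.1226]
tcp_rot: [-0.144, 0.99, 0.0, 0.0]
contact_force: [-1.6, -0.1, 1.8]
opening: 0.267
finger_force: 59.3
```

Emit:
send_rows(
  rows="0 0 0 0 0 1 -1;0 0 0 0 0 1.5 -1;0 0 0 0 0 2 -1;0 0 0 0 0 2 -1",
)

```text
time: 9.2
eef_pos: [0.5623, 0.0451, 0.1205]
tcp_rot: [-0.144, 0.99, 0.0, 0.0]
contact_force: [-1.8, 0.7, 3.9]
opening: 0.257
finger_force: 59.4
```

Emit:
send_rows(
  rows="0 0 0 0 0.5 0 -1;0 0 0 0 1 0 -1;0 0 0 0 1.5 0 -1;0 0 0 0 2 0 -1;0 0 0 0 2.5 0 -1;0 0 0 0 3 0 -1;0 0 0 0 3 0 -1",
)

```text
time: 10.07
eef_pos: [0.5617, 0.048, 0.1205]
tcp_rot: [-0.144, 0.99, -0.0, 0.001]
contact_force: [1.4, -1.6, 3.6]
opening: 0.263
finger_force: 59.5
```

Emit:
send_rows(
  rows="0 0 0 0 0.5 0 -1;0 0 0 0 1 0 -1;0 0 0 0 1.5 0 -1;0 0 0 0 2 0 -1;0 0 0 0 2.5 0 -1;0 0 0 0 2.5 0 -1",
)

```text
time: 10.82
eef_pos: [0.5603, 0.0505, 0.12]
tcp_rot: [-0.144, 0.99, 0.0, -0.0]
contact_force: [0.4, -0.8, -0.5]
opening: 0.262
finger_force: 59.2
```

The force dropped to about 0 at y ≈ -14.5: the tip is in the hole. Lowering gently.

Emit:
send_rows(
  rows="0 0 0 0 0 0.5 -1;0 0 0 0 0 1 -1;0 0 0 0 0 2 -1;0 0 0 0 0 3 -1;0 0 0 0 0 4 -1;0 0 0 0 0 5 -1",
)

```text
time: 11.58
eef_pos: [0.5606, 0.0503, 0.1152]
tcp_rot: [-0.144, 0.99, 0.0, -0.0]
contact_force: [0.2, 0.3, -0.9]
opening: 0.265
finger_force: 59.2
```

Emit:
send_rows(
  rows="0 0 0 0 0 2 -1;0 0 0 0 0 4 -1;0 0 0 0 0 6 -1;0 0 0 0 0 8 -1;0 0 0 0 0 10 -1;0 0 0 0 0 12 -1;0 0 0 0 0 13 -1;0 0 0 0 0 14 -1",
)

```text
time: 12.58
eef_pos: [0.5606, 0.0503, 0.1013]
tcp_rot: [-0.144, 0.99, -0.0, 0.0]
contact_force: [0.1, -0.3, -0.7]
opening: 0.267
finger_force: 59.2
```

```bash
python3 -c "
from h import *
go([.5606,.0503,.1],106.6)"
```

```text
t 12.575 eef [0.5606 0.0503 0.1013] yaw 106.58797692521591 F [ 0.0936 -0.3223 -0.726 ] open 0.2666779840174325 ff 59.19447183609009
tilt 0.004598634097890757 shift [ 0.0394 -0.0143  1.285 ] turn z -0.012023074784082155
```

Emit:
send_rows(
  rows="0 0 0 0 0 1 -1;0 0 0 0 0 2 -1;0 0 0 0 0 2.5 -1;0 0 0 0 0 3 -1;0 0 0 0 0 3.5 -1;0 0 0 0 0 3.5 -1",
)

```text
time: 13.32
eef_pos: [0.5606, 0.0504, 0.0978]
tcp_rot: [-0.144, 0.99, 0.0, -0.0]
contact_force: [-1.1, 0.2, -0.2]
opening: 0.264
finger_force: 59.2
```

Emit:
send_rows(
  rows="0 0 0 0 0 0.5 -1;0 0 0 0 0 1 -1;0 0 0 0 0 1 -1",
)

```text
time: 13.7
eef_pos: [0.5607, 0.0504, 0.0973]
tcp_rot: [-0.144, 0.99, -0.0, -0.0]
contact_force: [-2.2, 0.1, 3.2]
opening: 0.259
finger_force: 59.5
```

The head is on the cover at 3.2 N. Releasing.

Emit:
send_rows(
  rows="0 0 0 0 0 0 -0.3;0 0 0 0 0 0 -0.2;0 0 0 0 0 0 -0.1;0 0 0 0 0 0 0;0 0 0 0 0 0 0",
  grip_force=20,
)

```text
time: 14.32
eef_pos: [0.5606, 0.0503, 0.0968]
tcp_rot: [-0.144, 0.99, -0.0, -0.0]
contact_force: [-0.3, 1.2, 0.2]
opening: 0.499
finger_force: 0.0
```

Emit:
send_rows(
  rows="0 0 0 0 0 -8 0;0 0 0 0 0 -20 0;0 0 0 0 0 -35 0;0 0 0 0 0 -60 0;0 0 0 0 0 -80 0;0 0 0 0 0 -100 0;0 0 0 0 0 -100 0",
)

```text
time: 15.2
eef_pos: [0.5619, 0.0502, 0.1995]
tcp_rot: [-0.144, 0.99, -0.001, 0.002]
contact_force: [0.4, -0.1, 0.7]
opening: 0.502
finger_force: 0.0
```

```bash
python3 - <<'E'
from h import *
a=shot('scene','s9');p=shot('wrist','w9')
A=cv2.imread('pics/s9.png')[160:260,240:340];B=cv2.imread('pics/w9.png')[130:330,180:380]
cv2.imwrite('pics/c9.png',np.hstack([cv2.resize(x,(400,400),interpolation=cv2.INTER_CUBIC) for x in(A,B)]))
go([.5606,.0503,.2])
print(proj(p,[[.5586,.0500,.106],[.5586,.0500,.07]]))
E
```

```text
t 15.3 eef [0.5603 0.0504 0.1966] yaw 106.58479486815901 F [ 0.2744  0.6877 -0.2847] open 0.498854083588458 ff 0.0
tilt 0.025266213032870546 shift [-0.225  -0.1411 -3.4211] turn z None
[[285.9309 220.263 ]
 [286.0193 207.3748]]
```

View pics/c9.png

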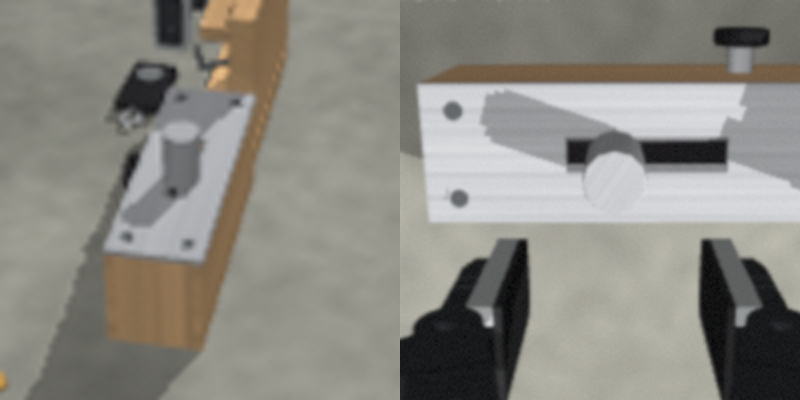

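The pin stands upright with its head flush on the cover (head at crop (615,183) right, (182,160) left), and the gripper is clear of it. Handing in.

```bash
python3 -c "
from h import *
print(ctrl.sign_off())"
```

```text
the job is handed in; nothing more can be done
None
```

The steel pin is in the hidden hole, about 15 mm to the -y side of the slot's middle, with its head flush on the cover and the gripper clear; I handed the job in at about 15 s, and the sign-off gave no verdict.

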